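# Lock a hammer-head stud in the slotted rail against a compressor's foot

### The job

Take the hammer-head stud out of its stand, drop its head into the open part of the rail's slot and slide it, held upright, into the notch of the compressor's foot until you feel it bear on the rubber buffer there. Keeping it pressed lightly against the buffer (about 5 N, never over 12 N, and without tipping the stud), turn it a quarter turn so that its head locks crosswise under the slot's lips, then let go and leave it standing there. Do not force it against the rail, and leave the fitting, the bottle and the spanner where they are.

Things in the scene. Friction and masses are not known exactly. Their poses are not given: they have to be found in the camera images.
- stud_wing (a point): Centre of the black grip wing of the hammer-head stud: wing 12 mm thick (own x), 34 mm long (own y), 26 mm high. 59 mm above the bottom of the head. Head: steel, 10 (x) by 24 (y) by 7 mm thick, so wing and head are parallel. z is up; half a turn about z changes nothing. It starts standing in its stand.
- stud: The same stud, loose, steel, 72 mm high, about 90 g; origin at the centre of the head's underside. From the bottom up: head 0 to 7 mm; shank 8 mm in diameter; flange 24 mm in diameter at 27 to 31 mm; shank; neck 13 mm in diameter at 40 to 48 mm; wing 46 to 72 mm.
- stand: Grey block that holds the stud, 65 (x) by 75 (y) by 18 mm high, fixed; origin at the centre of its underside. Its pocket, 12 mm deep, takes the head with about 1.5 mm of play in all; the stud lifts straight out.
- rail: Aluminium T-slot rail, fixed, 60 mm wide (x), 440 mm long (y), 20 mm high; origin at the centre of its underside. The slot runs along the rail's y axis, in the middle of its width, and is open upward from the -y end to the foot plate (at least 170 mm).
- slot (a point): Middle of the slot at the rail's top face, axes as the rail. Slot 12.5 mm wide between lips 5 mm thick; below them a cavity 28 mm wide, 11 mm high, its floor 16 mm below this point. The head passes the lips only lengthwise; when down, the stud slides and turns freely either way. With the head on the floor stud_wing is 43 mm above this point.
- compressor: Small dark compressor, a pot 94 mm in diameter, 116 mm high, on a steel foot plate 70 mm wide and 6 mm thick; fixed on the rail near its +y end, y axis along the slot. Origin on the pot's axis at the plate's underside (the rail's top). The plate reaches 176 mm from the axis towards -y; the stud slides in towards +y.
- notch_mouth (a point): Middle of the mouth of the notch in the foot plate's -y edge, at the plate's top; axes as the compressor. Notch 18 mm wide, along the slot. A hard rubber buffer 8 mm high fills its inner end (counts as part of the compressor); its flat face is 14 to 54 mm in from this point (+y), not measured: feel for it with the shank. It hardly yields.
- fitting: Bystander: turned brass fitting, 26 mm in diameter, 42 mm high, standing on the table; origin at its bottom.
- oil: Bystander: white oil bottle, 60 mm in diameter, 130 mm high, standing; origin at its bottom.
- spanner: Bystander: steel spanner 170 mm long lying on the table; origin at its middle, underside.
There are look-alikes about, which are no part of the job. There is more than one size of the stud; the one meant has the size given above.

How it is judged (in metres and radians):
On the way, in this order (a step that is already met when the one before it is completed fails the run):
1. the stud's head is down in the slot, under the lips, lengthwise, in the open part of the rail (z of stud_wing in the frame of rail below 0.0665 m and angle between the y axis of stud_wing and the y axis of rail, either way round below 0.2 rad and y of stud_wing in the frame of compressor below -0.185 m and x of stud_wing in the frame of rail between -0.008 and 0.008 m), for 0.1 s.
2. slid along, still lengthwise, the stud bears on the buffer in the notch (over 1 N) (z of stud_wing in the frame of rail below 0.0665 m and angle between the y axis of stud_wing and the y axis of rail, either way round below 0.3 rad and contact force between stud and compressor above 1 N and x of stud_wing in the frame of rail between -0.008 and 0.008 m), for 0.2 s.
3. turned crosswise within 0.2 rad, the head under the lips and the stud still bearing on the buffer (over 1 N) (z of stud_wing in the frame of rail below 0.0665 m and angle between the y axis of stud_wing and the x axis of rail, either way round below 0.2 rad and contact force between stud and compressor above 1 N and x of stud_wing in the frame of rail between -0.008 and 0.008 m), for 0.2 s.
At the end, for the whole second after the job is handed in: The stud stands upright (within 0.1 rad) in the foot's notch, 115 to 172 mm from the compressor's axis, within 8 mm of the slot's middle line, its head down under the lips (stud_wing less than 66.5 mm above the rail's underside) and crosswise to the slot within 0.2 rad, at rest and let go (z of stud_wing in the frame of rail below 0.0665 m and angle between the y axis of stud_wing and the x axis of rail, either way round below 0.2 rad and angle between stud_wing's own z axis and vertical below 0.1 rad and y of stud_wing in the frame of compressor between -0.172 and -0.115 m and linear speed of stud below 0.01 m/s and contact force between the fingers and stud below 0.1 N and x of stud_wing in the frame of rail between -0.008 and 0.008 m); the robot touches nothing.
It fails at once if the stud is pushed against the compressor's foot or buffer with over 12 N (contact force between stud and compressor above 12 N).
It fails at once if the stud is tipped over 0.1 rad while its head is in the slot (z of stud_wing in the frame of rail below 0.0665 m and x of stud_wing in the frame of rail between -0.008 and 0.008 m and angle between stud_wing's own z axis and vertical above 0.1 rad).
It fails at once if the stud is pushed against the rail with over 30 N (contact force between stud and rail above 30 N).
It fails at once if the fitting, the bottle or the spanner is moved over 15 mm (distance of any of fitting, oil, spanner from where it was at the start of the episode above 0.015 m).
It also fails if it takes over 61 s, if anything falls off the work surface, if the arm or the gripper's body presses on something with over 40 N, if the wrist force passes 120 N, or if a joint passes its speed limit or range.

### The arm

A 7-joint arm with a two-finger parallel gripper is mounted at the origin on the work surface. World frame = base frame: x ahead of the robot, y to its left, z up, the work surface at z = 0. Lengths are in m, angles in degrees, forces in N, time in s.
With the tool pointing down it reaches from about 0.425 to 0.875 m from the base axis. Payload 4.7 kg.
Tool frame: the origin (TCP) lies at the very end of the fingers, on their centre line; the grasp point (between the pads) lies env.grip_point_offset behind it (env.grip_point_offset is the distance from the TCP to the grasp point, in m); z points along the fingers, y is the direction in which the jaws open and shut (so a half turn about z gives the same grasp; the last joint's range is limited). The gripper opens to 87 mm and grips with 3 to 60 N. Pads are 19 mm wide; open, the fingers measure 117 mm over their backs; the gripper's body (75 mm by 190 mm) begins 51 mm behind the grasp point.
Start: joints at [75.178, 18.392, -4.016, 83.108, 1.295, 78.541, -3.26], TCP at [0.175, -0.626, 0.223] pointing down, gripper open.
Joint ranges: [-163.93, 163.93], [-17.29, 119.83], [-79.2, 71.16], [3.27, 140.29], [-89.18, 269.18], [5.43, 117.66], [-154.24, 154.24]. Speed limits (degrees/s): [147.25, 147.25, 180, 180, 180, 180, 180].

### API

Orientations are given as [roll, pitch, yaw] about the fixed x, y, z axes, in that order (R = Rz(yaw) Ry(pitch) Rx(roll)).
In Python, from cell import env gives the robot as it stands.
- The arm moves only by the tool send_rows, never from a script. Its argument "plan" is a list of rows, each a list of 7 numbers: the finger opening in mm, from 0 to 87, then the shift along the tool's x, y, z in mm, then the turn, a rotation vector about the tool's x, y, z in rad. A call has 1 to 12 rows; each row shifts and turns the commanded pose from where the row before left it, along the tool's axes as they then stand; what a row does not reach is not made up. A row lasts 1/10 s, in which the tool goes at most 50 mm and 8.59 degrees, less where a joint would pass 70% of its speed; a pose out of reach is approached as far as the arm can. A call is refused whole if a number of a shift passes 50 or a number of a turn 0.15, either way. A call with a gripper value outside its range is refused whole. The fingers move at their own pace and stop on an object; "grip_force" is the grip in N (left out, the last holds). Time passes only in rows, so rows that do not move let the fingers close. It gives the time, the measured TCP pose, the force and the opening at its end, in the units of the state.
- env.get_obs(): the state, without advancing time (a new reading comes with each control period).
- env.read_camera(name): name is "scene" or "top" or "wrist"; returns the picture (480x640x3 uint8, red, green, blue); there is no depth.
- env.get_calibration(name): a dict with "fx", "fy", "cx", "cy" (pixels), "extrinsics" (4x4, takes a point from camera to world coordinates). Camera axes: x right, y down, z forward; pixel columns grow to the right and rows downward; lengths in m; the calibration is good to about 2 mm. A picture is of the moment at which its call begins: read the wrist's pose just before it. get_calibration takes no time and is no camera call; for the wrist camera it gives the pose at the moment of the call.
- env.sign_off(): hands the job in, once; it reports no verdict.
Trained networks look in the newest picture that a camera, given by its name, has taken for a name from the list of things; names that differ only in an ending like _2 or _b are one class to them, and where a whole thing is asked for, a point or a joint stands for the part that bears it (a point fixed in the world has none). Each returns a list of dicts, best first, with "confidence" (0 to 1); they miss things now and then, are a little off and sometimes report something else, mostly with a low value. They report only what shows in the picture. A call takes as long as a camera call. They do not tell look-alikes from the thing itself.
- env.regions_of(camera, query): "region" (480x640 bool, what is visible of it) and "rect" ([left, top, right, bottom] in pixels, round what is visible of it).
The state is a dict: "time_s": time; "qpos": joint angles; "joint_velocities": joint speeds; "effort": joint torques, N m; "tool_pos": TCP position; "tool_rot": TCP orientation; "force": force on the tool from outside, world axes, zero at the start; "wrist_torque": the same for the moment, N m; "grip_width": finger opening in m.
Only numpy, scipy, OpenCV 4.12 (cv2) and the standard library are available. Lean on these libraries where they do the work, as an engineer would, in place of code of your own. Each camera call takes 0.05 s, during which the arm holds its last target. There are 200 camera calls.

## Working session

There is one attempt and no reset: what is moved stays moved. The work goes in short steps, Python scripts to look and compute and a tool call to move; the robot and the scene stay as the last step left them, time stands still between calls to the robot, and variables do not carry over. Pictures are saved under pics/ and viewed, about 8 in all and at most 12, crops included, and the job is handed in when it is done.

Besides the shell and the picture viewer there is one more tool, called after "Call:" as name(argument=value, ...), one argument or row to a line, values as JSON. send_rows: Moves the arm, as the interface text tells. Its arguments: {"type":"object","properties":{"plan":{"type":"array"},"grip_force":{"type":"number"}},"required":["plan"]}

```bash
mkdir -p pics; ls
cat > h.py <<'E'
import numpy as np, cv2
from cell import env
from scipy.spatial.transform import Rotation as R
def save(n,im): cv2.imwrite(f'pics/{n}.png',im[...,::-1])
def proj(c,P):
    E=np.linalg.inv(np.array(c['extrinsics'])); p=(E[:3,:3]@np.atleast_2d(P).T).T+E[:3,3]
    return np.c_[c['fx']*p[:,0]/p[:,2]+c['cx'],c['fy']*p[:,1]/p[:,2]+c['cy']]
def ray(c,u,v,z):
    E=np.array(c['extrinsics']); d=E[:3,:3]@[(u-c['cx'])/c['fx'],(v-c['cy'])/c['fy'],1]; o=E[:3,3]
    return o+d*(z-o[2])/d[2]
E
python3 - <<'E'
from h import *
o=env.get_obs(); print({k:np.round(v,3).tolist() for k,v in o.items()}, env.grip_point_offset)
for n in ['scene','top']:
    c=env.get_calibration(n); im=env.read_camera(n); save(n+'0',im)
    print(n,np.round(c['extrinsics'],3).tolist(),c['fx'],c['cx'],c['cy'])
    for q in ['stud','stand','rail','compressor','fitting','oil','spanner']:
        for r in env.regions_of(n,q):
            ys,xs=np.nonzero(r['region']); print(q,round(r['confidence'],2),np.round(r['rect']).tolist(),[round(xs.mean(),1),round(ys.mean(),1)] if len(xs) else '')
E
```

```text
pics
{'time_s': 0.0, 'qpos': [75.176, 18.439, -4.017, 83.176, 1.296, 78.541, -3.26], 'joint_velocities': [0.041, -0.029, 0.012, -0.014, -0.052, -0.032, 0.005], 'effort': [-0.0, -49.129, -0.404, -31.253, -0.064, 0.043, 0.0], 'tool_pos': [0.175, -0.625, 0.221], 'tool_rot': [-179.89, 0.006, 15.636], 'force': [0.157, -0.369, 0.587], 'wrist_torque': [0.017, 0.034, 0.025], 'grip_width': 0.087} 0.0187
scene [[0.552, 0.535, -0.64, 1.116], [0.834, -0.344, 0.431, -0.451], [0.01, -0.772, -0.636, 0.677], [0.0, 0.0, 0.0, 1.0]] 529.1383502516784 319.3575522597882 242.82724731081987
stud 0.92 [219.0, 242.0, 239.0, 275.0] [np.float64(229.5), np.float64(257.2)]
stud 0.52 [172.0, 234.0, 183.0, 264.0] [np.float64(179.0), np.float64(247.9)]
stud 0.49 [267.0, 235.0, 277.0, 263.0] [np.float64(273.3), np.float64(248.0)]
stud 0.47 [211.0, 257.0, 256.0, 295.0] [np.float64(232.5), np.float64(276.6)]
stand 0.82 [208.0, 257.0, 255.0, 293.0] [np.float64(232.3), np.float64(276.2)]
rail 0.81 [249.0, 250.0, 467.0, 352.0] [np.float64(320.3), np.float64(308.1)]
compressor 0.59 [354.0, 188.0, 475.0, 294.0] [np.float64
[... 302 characters left out ...]
, [-0.999, 0.029, 0.014, -0.063], [-0.019, -0.148, -0.989, 1.381], [0.0, 0.0, 0.0, 1.0]] 584.3139705042101 313.9658302220946 247.83749452810883
stud 0.55 [400.0, 322.0, 412.0, 330.0] [np.float64(405.0), np.float64(323.8)]
stand 0.94 [357.0, 265.0, 394.0, 300.0] [np.float64(375.1), np.float64(283.0)]
rail 0.85 [279.0, 204.0, 385.0, 232.0] [np.float64(338.5), np.float64(217.7)]
compressor 0.7 [187.0, 189.0, 296.0, 238.0] [np.float64(237.3), np.float64(216.9)]
fitting 0.64 [259.0, 275.0, 271.0, 289.0] [np.float64(264.5), np.float64(281.5)]
oil 0.59 [188.0, 277.0, 220.0, 305.0] [np.float64(202.1), np.float64(289.0)]
spanner 0.55 [418.0, 158.0, 446.0, 225.0] [np.float64(432.2), np.float64(190.5)]
```

Run:
```python
from h import *
im=cv2.imread('pics/scene0.png')[...,::-1]; save('scene_c',cv2.resize(im[170:370,140:490],None,fx=2.28,fy=2.28,interpolation=cv2.INTER_CUBIC))
im=cv2.imread('pics/top0.png')[...,::-1]; save('top_c',cv2.resize(im[140:350,170:460],None,fx=2.7,fy=2.7,interpolation=cv2.INTER_CUBIC))
```

```text
(no output)
```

View pics/scene_c.png

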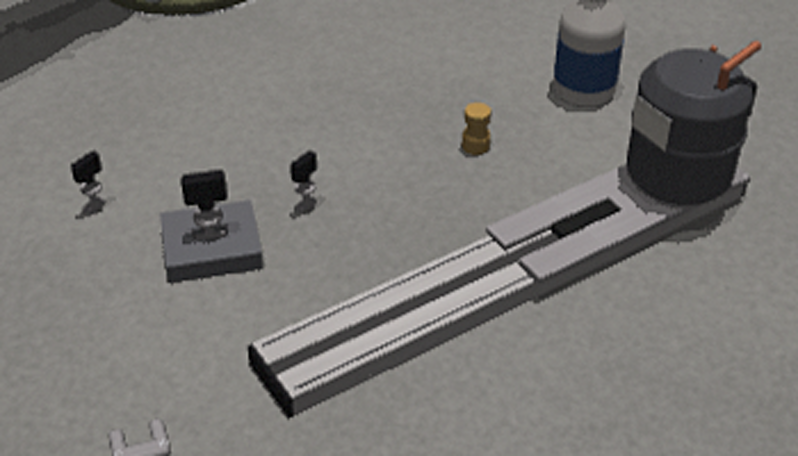

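View pics/top_c.png

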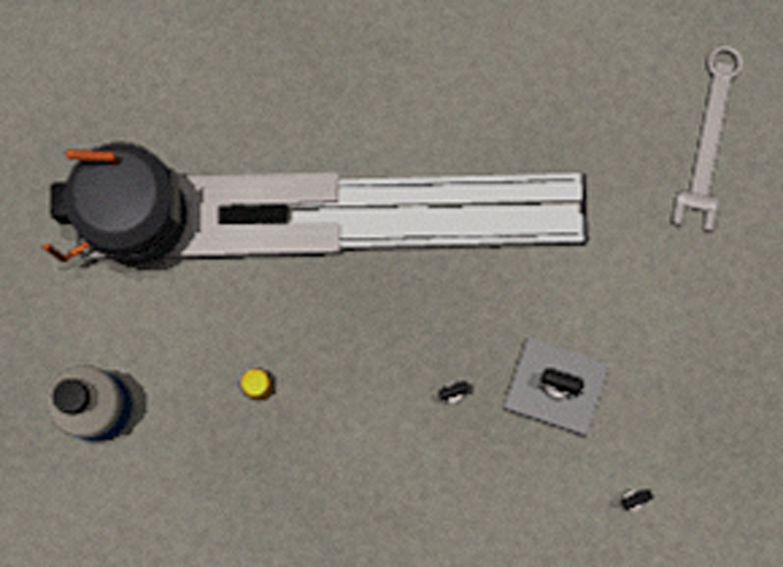

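Candidates for the stud, in scene pixels: (229,257) the larger one standing in the grey stand, (179,248) a smaller free-standing one, (272,248) another smaller one. By the description, I choose the one in the stand. The buffer shows about 40 mm in from the mouth.

Run:
```python
from h import *
c=env.get_calibration('top'); s=env.get_calibration('scene')
im=cv2.imread('pics/top0.png'); 
g=im.max(2)
# wing: dark blob within the stand
m=np.zeros_like(g); m[262:302,356:396]=(g[262:302,356:396]<45); 
n,l,st,ce=cv2.connectedComponentsWithStats(m); k=1+st[1:,4].argmax(); ys,xs=np.nonzero(l==k)
P=np.array([ray(c,x,y,.078)[:2] for x,y in zip(xs,ys)]); r=cv2.minAreaRect((P*1000).astype(np.float32)); print('wing top',len(P),np.round(r[0],1),np.round(r[1],1),r[2],P.mean(0))
print('scene wing centre',ray(s,229.5,257.2,.065))
env.read_camera('top')
for q,z in [('stand',.018),('rail',.02)]:
    for rr in env.regions_of('top',q)[:1]:
        ys,xs=np.nonzero(rr['region']); P=np.array([ray(c,x,y,z)[:2] for x,y in zip(xs,ys)])*1000
        r=cv2.minAreaRect(P.astype(np.float32)); print(q,np.round(r[0],1),np.round(r[1],1),r[2],np.round(cv2.boxPoints(r)).tolist())
f=lambda x,y:(170+x/2.7,140+y/2.7)
for nm,x,y,z in [('end a',583,175,.02),('end b',584,241,.02),('plate a',338,175,.026),('plate b',338,251,.026),('buf face up',290,206,.028),('buf face lo',290,222,.028),('buf in',218,215,.028),('spanner lo',690,225,0),('oil',90,420,0.05),('fit',256,383,.042),('s1',455,390,.06),('s2',637,498,.06)]:
    print(nm,np.round(ray(c,*f(x,y),z)*1000,1))
```

```text
wing top 70 [ 430.6 -183.9] [33.  15.6] 69.7793960571289 [ 0.43137925 -0.18542513]
scene wing centre [ 0.44695946 -0.19054549  0.065     ]
stand [ 433.9 -183.4] [76.  67.6] 69.9045181274414 [[389.0, -207.0], [453.0, -231.0], [479.0, -159.0], [415.0, -136.0]]
rail [589.3 -85.5] [ 64.4 261.9] 0.02721666358411312 [[557.0, 45.0], [557.0, -216.0], [622.0, -216.0], [621.0, 45.0]]
end a [ 617.8 -216.6   20. ]
end b [ 558.8 -214.9   20. ]
plate a [623.   -1.2  26. ]
plate b [5.553e+02 3.000e-01 2.600e+01]
buf face up [596.1  41.4  28. ]
buf face lo [581.9  41.6  28. ]
buf in [590.  104.6  28. ]
spanner lo [ 574.  -311.6    0. ]
oil [412.1 212.1  50. ]
fit [440.3  71.9  42. ]
s1 [428.1 -96.9  60. ]
s2 [ 334.3 -244.5   60. ]
```

Call:
send_rows(
  plan=[
    [87,33.3,-32.3,0,0,0,0],
    [87,33.3,-32.3,0,0,0,0],
    [87,33.3,-32.3,0,0,0,0],
    [87,33.3,-32.3,0,0,0,0],
    [87,33.3,-32.3,0,0,0,0],
    [87,33.3,-32.3,0,0,0,0],
    [87,33.3,-32.3,0,0,0,0],
    [87,33.3,-32.3,0,0,0,0],
    [87,33.3,-32.3,0,0,0,0],
    [87,33.3,-32.3,0,0,0,0],
    [87,33.3,-32.3,0,0,0,0],
  ],
)

```text
time_s: 2.05
tool_pos: [0.4328, -0.1835, 0.223]
tool_rot: [179.9, -0.0, 15.6]
force: [1.3, -1.1, -0.3]
grip_width: 0.0871
```

Call:
send_rows(
  plan=[
    [87,0,0,0,0,0,-0.135],
    [87,0,0,0,0,0,-0.135],
    [87,0,0,0,0,0,-0.135],
    [87,0,0,0,0,0,-0.135],
    [87,0,0,0,0,0,-0.135],
    [87,0,0,0,0,0,-0.135],
    [87,0,0,0,0,0,-0.135],
    [87,0,0,0,0,0,0],
    [87,0,0,0,0,0,0],
  ],
)

```text
time_s: 2.95
tool_pos: [0.4322, -0.1851, 0.2226]
tool_rot: [180.0, 0.0, 69.6]
force: [0.3, 0.0, 0.1]
grip_width: 0.0869
```

Run:
```python
from h import *
o=env.get_obs(); print(o['time_s'],o['tool_pos'],o['tool_rot'])
c=env.get_calibration('wrist'); im=env.read_camera('wrist'); save('w1',im)
print(np.round(c['extrinsics'],3).tolist())
print(proj(c,[[.432,-.184,.078],[.432,-.184,.065]]))
for r in env.regions_of('wrist','stud_wing')+env.regions_of('wrist','stand'): print(r['confidence'],r['rect'])
```

```text
2.95 [ 0.43215365 -0.18512532  0.22264638] [1.79985173e+02 1.16868838e-02 6.95937771e+01]
[[0.937, -0.334, -0.103, 0.461], [-0.349, -0.895, -0.277, -0.109], [0.001, 0.295, -0.955, 0.385], [0.0, 0.0, 0.0, 1.0]]
[[319.40370215 225.8964165 ]
 [319.44498654 222.28691851]]
0.66 [274.6, 116.6, 296.0, 140.7]
0.61 [309.2, 197.7, 335.4, 241.5]
0.6 [239.9, 279.5, 270.5, 318.5]
0.74 [290.1, 172.8, 354.2, 249.7]
```

View pics/w1.png

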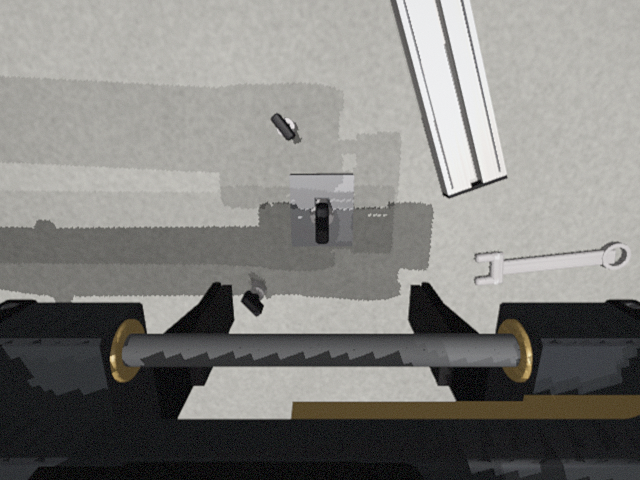

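The crop shows the stud's wing at about (322,222), lined up with the tool's x axis. It stands in the grey stand at (322,211), with the small look-alikes at (284,127) and (253,303). The jaw offset is about 1.5 mm.

Call:
send_rows(
  plan=[
    [50,0,1.5,40,0,0,0],
    [50,0,0,45,0,0,0],
    [50,0,0,40,0,0,0],
    [50,0,0,35,0,0,0],
    [50,0,0,17,0,0,0],
    [50,0,0,0,0,0,0],
    [50,0,0,0,0,0,0],
  ],
)

```text
time_s: 3.8
tool_pos: [0.4339, -0.1857, 0.046]
tool_rot: [180.0, -0.0, 69.7]
force: [0.9, -0.7, 0.4]
grip_width: 0.0512
```

Call:
send_rows(
  plan=[
    [5,0,0,0,0,0,0],
    [5,0,0,0,0,0,0],
    [5,0,0,0,0,0,0],
    [5,0,0,0,0,0,0],
    [5,0,0,0,0,0,0],
    [5,0,0,0,0,0,0],
    [5,0,0,0,0,0,0],
    [5,0,0,0,0,0,0],
    [5,0,0,0,0,0,0],
    [5,0,0,0,0,0,0],
  ],
  grip_force=30,
)

```text
time_s: 4.8
tool_pos: [0.4335, -0.1857, 0.0457]
tool_rot: [-180.0, 0.0, 69.8]
force: [-0.2, 0.2, 1.9]
grip_width: 0.0116
```

Call:
send_rows(
  plan=[
    [5,0,0,-15,0,0,0],
    [5,0,0,-25,0,0,0],
    [5,0,0,-30,0,0,0],
    [5,0,0,-20,0,0,-0.118],
    [5,0,0,0,0,0,-0.118],
    [5,0,0,0,0,0,-0.118],
    [5,25,31,0,0,0,0],
    [5,25,31,0,0,0,0],
    [5,25,31,0,0,0,0],
    [5,25,31,0,0,0,0],
    [5,25,31,0,0,0,0],
    [5,0,0,0,0,0,0],
  ],
)

```text
time_s: 6.0
tool_pos: [0.5914, -0.0543, 0.1349]
tool_rot: [179.9, -0.3, 90.5]
force: [-0.2, 0.4, -0.9]
grip_width: 0.0116
```

Run:
```python
from h import *
o=env.get_obs(); print(o['time_s'],o['tool_pos'],o['tool_rot'],o['force'],o['grip_width'])
c=env.get_calibration('wrist'); im=env.read_camera('wrist'); save('w2',im)
print(np.round(c['extrinsics'],3).tolist(),c['fx'],c['cx'],c['cy'])
p=o['tool_pos']
for P in [[.589,-.2,.02],[.589,-.06,.02],[.589,0,.02],[.589,0.04,.028],[p[0],p[1],p[2]+.0187]]: print(P,proj(c,P))
```

```text
6.0 [ 0.59136539 -0.05428083  0.13486991] [179.88976799  -0.29949477  90.46306059] [-0.21339522  0.37048988 -0.87669353] 0.011552776555013852
[[1.0, 0.006, 0.004, 0.591], [0.007, -0.957, -0.29, 0.026], [0.002, 0.29, -0.957, 0.298], [0.0, 0.0, 0.0, 1.0]] 361.75839327858864 320.73713101851854 241.9262278069208
[0.589, -0.2, 0.02] [[316.21292355 389.91391454]]
[0.589, -0.06, 0.02] [[316.87544421 243.82685512]]
[0.589, 0, 0.02] [[317.21967827 167.92259453]]
[0.589, 0.04, 0.028] [[317.40276987 111.08908495]]
[np.float64(0.5913653913115375), np.float64(-0.05428083268705789), np.float64(0.15356991279861054)] [[319.87547065 320.0941484 ]]
```

View pics/w2.png

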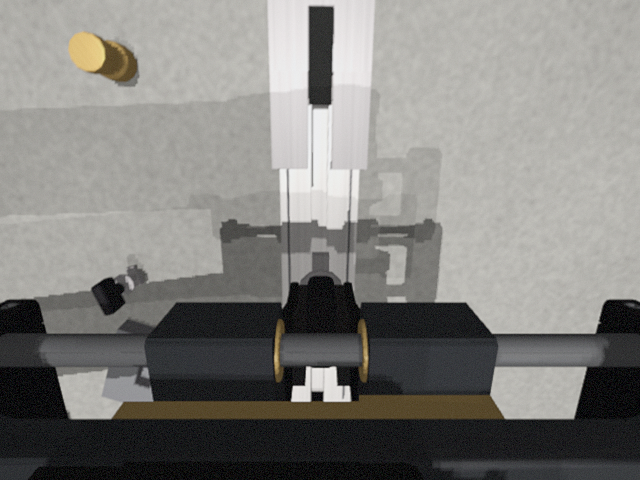

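Run:
```python
from h import *
c=env.get_calibration('wrist'); g=cv2.imread('pics/w2.png',0).astype(float)
def fmt(v,z,lo,hi,pol):
    row=g[v-1:v+2].mean(0); d=np.gradient(cv2.GaussianBlur(row[None],(5,1),0)[0])*pol; u=lo+d[lo:hi].argmax(); return u,ray(c,u,v,z)[:2]*1000
for v,z in [(20,.026),(60,.026),(80,.026),(130,.026),(150,.026),(160,.026),(175,.02),(185,.02),(195,.02),(205,.02),(250,.02),(260,.02)]:
    a=fmt(v,z,262,292,1); b=fmt(v,z,345,380,-1); print(v,a[0],b[0],np.round((a[1]+b[1])/2,1), round(b[1][0]-a[1][0],1))
print('slot rows'); 
for v in [112,130,150,180,190]: print(v,g[v-1:v+2,300:342].mean(0).astype(int).tolist())
col=g[90:180,315:326].mean(1).astype(int); print('col u315-326 v90..',col.tolist()); print('plate v160..',g[160:176,285:300].mean(1).astype(int).tolist())
print(ray(c,320,103.5,.028),ray(c,290,168.5,.026))
```

```text
20 268 374 [589.1  93.6] 70.0
60 269 372 [588.9  69.7] 70.0
80 269 371 [588.7  57.2] 70.3
130 270 368 [588.1  24.2] 70.2
150 271 367 [588.1  10.3] 69.8
160 271 367 [588.2   3.2] 70.4
175 289 359 [592.   -8.3] 53.1
185 289 358 [591.7 -15.9] 52.7
195 289 358 [591.7 -23.6] 53.2
205 289 348 [587.9 -31.4] 45.8
250 290 347 [588.  -68.2] 46.0
260 290 346 [587.6 -76.8] 45.6
slot rows
112 [215, 215, 213, 214, 213, 213, 209, 214, 227, 237, 232, 199, 180, 217, 235, 238, 237, 236, 237, 237, 237, 236, 235, 236, 237, 237, 234, 228, 226, 230, 236, 230, 213, 206, 211, 215, 214, 215, 215, 214, 213, 212]
130 [212, 212, 210, 210, 210, 209, 206, 213, 228, 237, 232, 198, 180, 216, 236, 237, 237, 236, 237, 237, 237, 235, 235, 236, 237, 236, 231, 221, 219, 234, 237, 222, 204, 208, 210, 211, 211, 212, 210, 211, 211, 209]
150 [208, 207, 207, 206, 205, 206, 203, 207, 227, 239, 233, 191, 179, 217, 235, 238, 237, 236, 237, 237, 236, 236, 236, 236, 237, 237, 230, 217, 225, 236, 236, 210, 198, 203, 207, 207, 208, 207, 207, 205, 206, 205]
180 [235, 235, 235, 234, 234, 235, 236, 237, 237, 238, 225, 183, 145, 214, 2
[... 274 characters left out ...]
223, 220, 232, 237, 236, 236, 236, 234, 234, 234, 234, 235, 235, 235, 234, 233]
col u315-326 v90.. [44, 44, 44, 45, 45, 44, 44, 45, 44, 44, 45, 43, 43, 39, 66, 95, 107, 120, 166, 213, 234, 238, 237, 236, 236, 236, 237, 236, 236, 236, 237, 236, 237, 236, 237, 236, 236, 236, 236, 236, 236, 236, 236, 236, 236, 236, 236, 236, 236, 236, 236, 237, 237, 236, 237, 236, 236, 236, 237, 236, 237, 236, 236, 237, 237, 236, 236, 237, 236, 237, 237, 236, 236, 236, 236, 236, 236, 236, 236, 236, 235, 236, 235, 235, 235, 235, 235, 235, 235, 234]
plate v160.. [204, 203, 203, 203, 202, 202, 202, 199, 203, 216, 222, 221, 220, 221, 221, 221]
[0.58872908 0.04187678 0.028     ] [ 0.56679105 -0.00301786  0.026     ]
```

```bash
cat >> h.py <<'E'
def slot(v0,v1,step=6):
    import time
    o=env.get_obs(); c=env.get_calibration('wrist'); im=env.read_camera('wrist'); g=im.astype(float).mean(2)
    c2=env.get_calibration('wrist'); print('calib drift',np.abs(np.array(c['extrinsics'])-np.array(c2['extrinsics'])).max())
    print(o['time_s'],o['tool_pos'],o['tool_rot'])
    for v in range(v0,v1,step):
        row=g[v-1:v+2].mean(0); d=-cv2.GaussianBlur(row[None],(3,1),0)[0]
        d=d-cv2.blur(-row[None]*-1,(9,1))[0]*-1
        a=306+d[306:318].argmax(); b=322+d[322:334].argmax()
        A,B=ray(c,a,v,.02),ray(c,b,v,.02)
        print(v,a,b,np.round((A+B)[:2]*500,1),round((B-A)[0]*1000,1))
    return c,im,g
E
python3 - <<'E'
from h import *
c,im,g=slot(172,200); save('w3',im)
for v,z in [(20,.026),(60,.026),(130,.026),(150,.026)]:
    d=np.gradient(cv2.GaussianBlur(g[v-1:v+2].mean(0)[None],(5,1),0)[0]); a=255+d[255:292].argmax(); b=345+d[345:385].argmin()
    print(v,a,b,np.round((ray(c,a,v,z)+ray(c,b,v,z))*500,1))
col=g[85:120,315:326].mean(1).astype(int); print(col.tolist()); print(g[155:180,275:300].mean(1).astype(int).tolist())
for v in (100,102,104,106,108): print(v,ray(c,320,v,.028)[1],ray(c,320,v,.02)[1])
for v in (164,166,168,170): print(v,ray(c,290,v,.026)[1])
E
```

```text
calib drift 0.002643122847199349
6.05 [ 0.5893984  -0.05711762  0.13458967] [-1.79966793e+02 -1.59083581e-01  9.03386392e+01]
172 315 330 [590.8  -6.1] 11.3
178 315 330 [590.9 -10.6] 11.4
184 314 330 [590.5 -15.1] 12.2
190 315 330 [590.9 -19.7] 11.5
196 307 330 [587.9 -24.4] 17.7
20 271 377 [591.1  93.6  26. ]
60 272 375 [591.   69.7  26. ]
130 274 372 [591.   24.3  26. ]
150 274 371 [590.7  10.4  26. ]
[44, 45, 43, 45, 42, 44, 45, 44, 42, 43, 43, 44, 43, 39, 63, 93, 109, 117, 131, 184, 221, 230, 228, 227, 228, 227, 227, 227, 227, 227, 227, 228, 227, 227, 227]
[205, 205, 204, 204, 204, 204, 204, 203, 199, 198, 200, 202, 204, 204, 204, 205, 205, 205, 204, 204, 203, 203, 202, 203, 203]
100 0.04415328907925569 0.04477094115692963
102 0.0428539014214511 0.04343293813314878
104 0.04155057850530639 0.04209088290252509
106 0.04024330242652938 0.0407447570286844
108 0.038932055172050395 0.03939454196324234
164 0.00024130301241477234
166 -0.0012043385307005244
168 -0.0026545813169573385
170 -0.004109447348889645
```

Call:
send_rows(
  plan=[
    [5,0,0,10,0,0,0],
    [5,0,0,20,0,0,0],
    [5,0,0,5,0,0,0],
    [5,0,0,0,0,0,0],
    [5,0,0,0,0,0,0],
    [5,0,0,0,0,0,0],
  ],
)

```text
time_s: 6.7
tool_pos: [0.5889, -0.0608, 0.1014]
tool_rot: [179.9, 0.0, 90.0]
force: [-0.7, -0.1, -0.5]
grip_width: 0.0117
```

Run:
```python
from h import *
c,im,g=slot(80,200,12); save('w4',im)
for v,z in [(20,.026),(60,.026),(100,.026)]:
    d=np.gradient(cv2.GaussianBlur(g[v-1:v+2].mean(0)[None],(5,1),0)[0]); a=240+d[240:292].argmax(); b=345+d[345:400].argmin()
    print(v,a,b,np.round((ray(c,a,v,z)+ray(c,b,v,z))*500,1))
```

```text
calib drift 0.00018084343002333064
6.7 [ 0.58887806 -0.06084754  0.10142871] [1.79918147e+02 2.96002617e-02 9.00298216e+01]
80 311 333 [590.3  49.8] 13.6
92 315 331 [590.9  42.9] 10.0
104 315 333 [591.5  35.8] 11.4
116 315 332 [591.2  28.7] 10.8
128 315 332 [591.2  21.4] 10.9
140 315 332 [591.3  14. ] 11.0
152 315 332 [591.3   6.4] 11.1
164 315 332 [591.3  -1.3] 11.2
176 315 332 [591.3  -9.2] 11.4
188 313 332 [590.7 -17.2] 12.8
20 263 385 [591.4  80.9  26. ]
60 265 383 [591.4  60.   26. ]
100 266 381 [591.2  37.8  26. ]
```

View pics/w4.png

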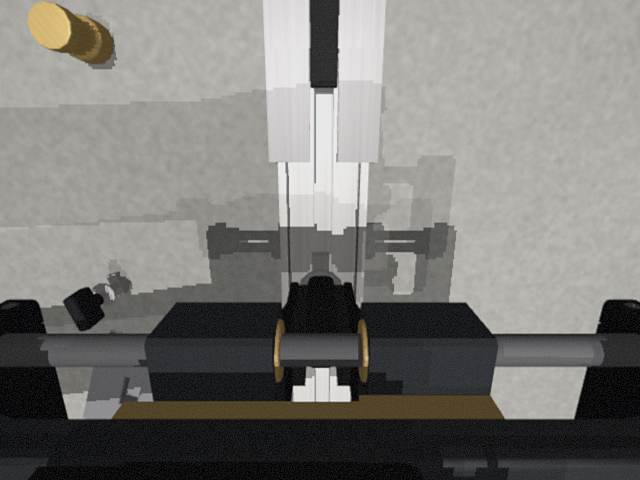

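The wrist picture shows the slot's centre at u≈323.5 and the held stud at u≈320.5, so it has to go about +2.3 mm along tool y. The buffer face lies at (322,87).

Call:
send_rows(
  plan=[
    [5,0,2.3,10,0,0,0],
    [5,0,0,15,0,0,0],
    [5,0,0,12,0,0,0],
    [5,0,0,0,0,0,0],
    [5,0,0,0,0,0,0],
    [5,0,0,0,0,0,0],
  ],
)

```text
time_s: 7.35
tool_pos: [0.5909, -0.0604, 0.0637]
tool_rot: [180.0, -0.0, 90.1]
force: [-0.1, 0.3, -0.9]
grip_width: 0.0115
```

Call:
send_rows(
  plan=[
    [5,0,0,2,0,0,0],
    [5,0,0,2,0,0,0],
    [5,0,0,2,0,0,0],
    [5,0,0,0,0,0,0],
    [5,0,0,0,0,0,0],
  ],
)

```text
time_s: 7.85
tool_pos: [0.5907, -0.0605, 0.0575]
tool_rot: [-180.0, 0.0, 90.1]
force: [-0.1, 0.4, -0.6]
grip_width: 0.0118
```

Call:
send_rows(
  plan=[
    [5,0,0,2,0,0,0],
    [5,0,0,2,0,0,0],
    [5,0,0,0,0,0,0],
    [5,0,0,0,0,0,0],
  ],
)

```text
time_s: 8.25
tool_pos: [0.5906, -0.0605, 0.0534]
tool_rot: [-180.0, 0.0, 90.1]
force: [0.8, -0.7, -0.5]
grip_width: 0.0118
```

Call:
send_rows(
  plan=[
    [5,0,0,2,0,0,0],
    [5,0,0,2,0,0,0],
    [5,0,0,2,0,0,0],
    [5,0,0,2,0,0,0],
    [5,0,0,0,0,0,0],
    [5,0,0,0,0,0,0],
    [5,0,0,0,0,0,0],
  ],
)

```text
time_s: 8.95
tool_pos: [0.5908, -0.0605, 0.0456]
tool_rot: [180.0, 0.0, 90.1]
force: [0.6, -0.2, -1.0]
grip_width: 0.0118
```

Call:
send_rows(
  plan=[
    [5,0,0,0.9,0,0,0],
    [5,10,0,0,0,0,0],
    [5,15,0,0,0,0,0],
    [5,15,0,0,0,0,0],
    [5,15,0,0,0,0,0],
    [5,15,0,0,0,0,0],
    [5,10,0,0,0,0,0],
    [5,5,0,0,0,0,0],
    [5,0,0,0,0,0,0],
    [5,0,0,0,0,0,0],
    [5,0,0,0,0,0,0],
  ],
  grip_force=40,
)

```text
time_s: 10.05
tool_pos: [0.5907, 0.0233, 0.0445]
tool_rot: [-180.0, 0.0, 90.0]
force: [-0.1, -0.6, 0.2]
grip_width: 0.012
```

Run:
```python
from h import *
for i in range(3):
    o=env.get_obs(); print(o['time_s'],o['tool_pos'],o['tool_rot'],o['force'],o['wrist_torque'])
c=env.get_calibration('wrist'); im=env.read_camera('wrist'); save('w5',im)
o=env.get_obs(); print(o['force'],o['wrist_torque'])
for y in (.03,.04,.045): print(y,proj(c,[.591,y,.028]))
```

```text
10.05 [0.5906713  0.02334348 0.04451285] [-1.79989200e+02  3.80207417e-02  8.99734750e+01] [-0.14774277 -0.63619917  0.20082203] [-0.02683244 -0.12993283 -0.00169338]
10.05 [0.5906713  0.02334348 0.04451285] [-1.79989200e+02  3.80207417e-02  8.99734750e+01] [-0.14774277 -0.63619917  0.20082203] [-0.02683244 -0.12993283 -0.00169338]
10.05 [0.5906713  0.02334348 0.04451285] [-1.79989200e+02  3.80207417e-02  8.99734750e+01] [-0.14774277 -0.63619917  0.20082203] [-0.02683244 -0.12993283 -0.00169338]
[ 0.89470428 -0.57961329 -1.26802663] [ 0.01114864 -0.14475244 -0.04764902]
0.03 [[320.53988306 275.95986938]]
0.04 [[320.51570432 258.29193001]]
0.045 [[320.50333029 249.24995171]]
```

View pics/w5.png

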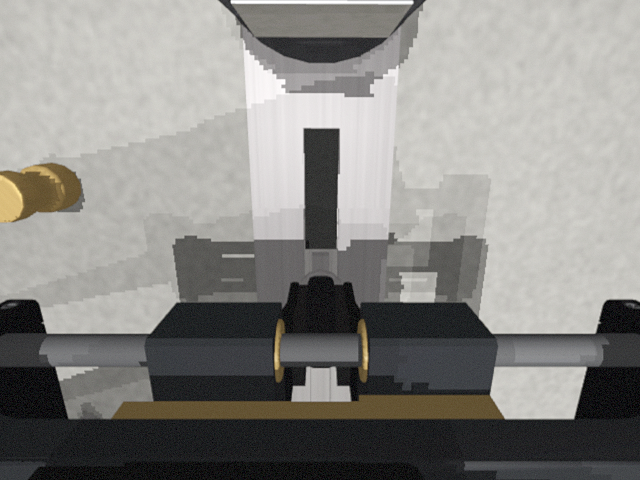

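The buffer face is at (320,248), which is y≈0.0457, so contact should come at TCP y≈0.0417. The pot is too close for the gripper body to turn a full 90° there. I plan to turn 45°, regrip on the wing's ends, then turn the other 45°.

Call:
send_rows(
  plan=[
    [5,5,0,0,0,0,0],
    [5,5,0,0,0,0,0],
    [5,3,0,0,0,0,0],
    [5,1,0,0,0,0,0],
    [5,0,0,0,0,0,0],
    [5,0,0,0,0,0,0],
  ],
)

```text
time_s: 10.7
tool_pos: [0.5906, 0.0384, 0.0446]
tool_rot: [-180.0, 0.0, 90.1]
force: [0.0, -0.3, -2.0]
grip_width: 0.0118
```

Call:
send_rows(
  plan=[
    [5,0.5,0,0,0,0,0],
    [5,0.5,0,0,0,0,0],
    [5,0.5,0,0,0,0,0],
    [5,0,0,0,0,0,0],
    [5,0,0,0,0,0,0],
  ],
)

```text
time_s: 11.2
tool_pos: [0.5906, 0.04, 0.0446]
tool_rot: [180.0, 0.0, 90.1]
force: [-0.3, 0.1, -0.9]
grip_width: 0.012
```

Call:
send_rows(
  plan=[
    [5,0.4,0,0,0,0,0],
    [5,0.4,0,0,0,0,0],
    [5,0,0,0,0,0,0],
    [5,0,0,0,0,0,0],
  ],
)

```text
time_s: 11.6
tool_pos: [0.5906, 0.0408, 0.0446]
tool_rot: [-180.0, 0.0, 90.1]
force: [-0.2, -0.4, -1.4]
grip_width: 0.0116
```

Call:
send_rows(
  plan=[
    [5,0.4,0,0,0,0,0],
    [5,0,0,0,0,0,0],
    [5,0,0,0,0,0,0],
  ],
)

```text
time_s: 11.9
tool_pos: [0.5906, 0.0408, 0.0446]
tool_rot: [-180.0, 0.0, 90.0]
force: [-0.3, -0.6, -1.2]
grip_width: 0.0118
```

Call:
send_rows(
  plan=[
    [5,0.4,0,0,0,0,0],
    [5,0,0,0,0,0,0],
    [5,0,0,0,0,0,0],
  ],
)

```text
time_s: 12.2
tool_pos: [0.5906, 0.041, 0.0446]
tool_rot: [-180.0, 0.0, 90.0]
force: [-0.6, -2.0, -0.7]
grip_width: 0.0118
```

Run:
```python
from h import *
o=env.get_obs(); print(o['time_s'],o['tool_pos'],o['tool_rot'],o['force'],o['wrist_torque'])
```

```text
12.2 [0.590607   0.0410158  0.04461795] [-1.79993204e+02  4.30643918e-02  9.00356762e+01] [-0.64923965 -1.96256885 -0.71535429] [-0.67744713 -0.03560735 -0.02035656]
```

Call:
send_rows(
  plan=[
    [5,0.4,0,0,0,0,0],
    [5,0,0,0,0,0,0],
    [5,0,0,0,0,0,0],
  ],
)

```text
time_s: 12.5
tool_pos: [0.5906, 0.0412, 0.0446]
tool_rot: [-180.0, 0.1, 90.0]
force: [-0.4, -4.5, -0.9]
grip_width: 0.0116
```

Run:
```python
from h import *
o=env.get_obs(); print(o['time_s'],o['tool_pos'],o['tool_rot'],o['force'],o['wrist_torque'])
```

```text
12.5 [0.59061876 0.04117779 0.04461839] [-1.79993403e+02  6.08033211e-02  9.00311365e+01] [-0.44205179 -4.54887459 -0.88401685] [-1.0486876  -0.06640966  0.0128309 ]
```

Call:
send_rows(
  plan=[
    [5,0,0,0,0,0,0],
    [5,0,0,0,0,0,0],
    [5,0,0,0,0,0,-0.1],
    [5,0,0,0,0,0,-0.1],
    [5,0,0,0,0,0,0],
  ],
)

```text
time_s: 13.0
tool_pos: [0.5914, 0.0412, 0.0447]
tool_rot: [179.9, 0.0, 101.6]
force: [0.6, -4.9, -1.7]
grip_width: 0.0117
```

Call:
send_rows(
  plan=[
    [5,0,0,0,0,0,-0.1],
    [5,0,0,0,0,0,-0.1],
    [5,0,0,0,0,0,0],
    [5,0,0,0,0,0,0],
  ],
)

```text
time_s: 13.4
tool_pos: [0.5919, 0.0414, 0.0449]
tool_rot: [179.9, 0.1, 112.9]
force: [2.5, -5.6, -1.6]
grip_width: 0.0119
```

Call:
send_rows(
  plan=[
    [5,0,0,0,0,0,-0.1],
    [5,0,0,0,0,0,-0.1],
    [5,0,0,0,0,0,0],
    [5,0,0,0,0,0,0],
  ],
)

```text
time_s: 13.8
tool_pos: [0.5921, 0.0415, 0.0451]
tool_rot: [179.9, 0.1, 124.4]
force: [2.7, -4.5, -1.9]
grip_width: 0.0115
```

Call:
send_rows(
  plan=[
    [5,0,0,0,0,0,-0.1],
    [5,0,0,0,0,0,-0.085],
    [5,0,0,0,0,0,0],
    [5,0,0,0,0,0,0],
  ],
)

```text
time_s: 14.2
tool_pos: [0.592, 0.0416, 0.0451]
tool_rot: [179.9, 0.1, 134.9]
force: [2.3, -4.2, -0.4]
grip_width: 0.0116
```

Call:
send_rows(
  plan=[
    [5,-0.4,-0.1,0.6,0,0,0],
    [5,-0.4,-0.1,0.6,0,0,0],
    [5,0,0,0,0,0,0],
    [5,0,0,0,0,0,0],
  ],
)

```text
time_s: 14.6
tool_pos: [0.5915, 0.0415, 0.0438]
tool_rot: [180.0, 0.0, 135.0]
force: [2.1, -3.3, 2.0]
grip_width: 0.0119
```

Call:
send_rows(
  plan=[
    [5,-0.5,-0.1,0,0,0,0],
    [5,0,0,0,0,0,0],
    [5,0,0,0,0,0,0],
  ],
)

```text
time_s: 14.9
tool_pos: [0.5915, 0.0414, 0.0437]
tool_rot: [180.0, 0.0, 135.0]
force: [1.3, -2.2, 2.9]
grip_width: 0.0115
```

Call:
send_rows(
  plan=[
    [5,-0.3,-0.1,0,0,0,0],
    [5,0,0,0,0,0,0],
    [5,0,0,0,0,0,0],
  ],
)

```text
time_s: 15.2
tool_pos: [0.5916, 0.0413, 0.0437]
tool_rot: [180.0, -0.0, 135.1]
force: [0.7, -1.5, 5.0]
grip_width: 0.0119
```

Call:
send_rows(
  plan=[
    [20,0,0,0,0,0,0],
    [30,0,0,0,0,0,0],
    [70,0,0,0,0,0,0],
    [70,0,0,0,0,0,0],
    [70,0,0,0,0,0,0],
    [70,0,0,0,0,0,0],
  ],
)

```text
time_s: 15.8
tool_pos: [0.5913, 0.0406, 0.0433]
tool_rot: [-180.0, -0.0, 135.0]
force: [0.4, -0.1, -0.0]
grip_width: 0.0522
```

Run:
```python
from h import *
o=env.get_obs(); print(o['time_s'],o['tool_pos'],o['tool_rot'],o['force'],o['grip_width'])
c=env.get_calibration('wrist'); a=env.read_camera('wrist'); b=env.read_camera('scene')
s=env.get_calibration('scene'); u,v=proj(s,[.591,.042,.06])[0].astype(int); print(u,v)
b=cv2.resize(b[v-50:v+50,u-60:u+60],(576,480),interpolation=cv2.INTER_CUBIC)
save('r1',cv2.resize(np.hstack([a[100:400,120:520],cv2.resize(b,(360,300))]),None,fx=1,fy=1))
```

```text
15.8 [0.59131254 0.04061359 0.04328206] [-1.79986001e+02 -1.28546341e-02  1.35037594e+02] [ 0.41083498 -0.09680187 -0.03370191] 0.052179187274755956
384 257
```

View pics/r1.png

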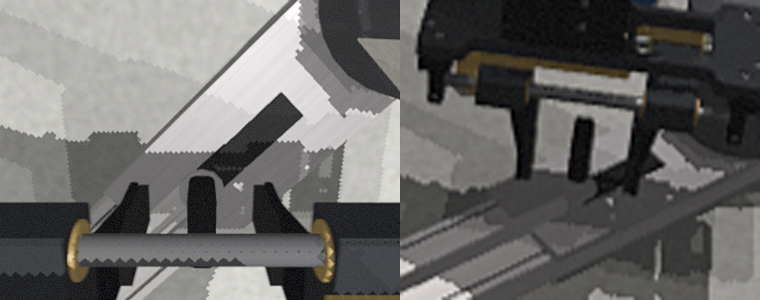

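The stud stands upright and clear between the open fingers, at 45°. I now turn the empty gripper back 90° for the end grip.

Call:
send_rows(
  plan=[
    [70,0,0,0,0,0,0.143],
    [70,0,0,0,0,0,0.143],
    [70,0,0,0,0,0,0.143],
    [70,0,0,0,0,0,0.143],
    [70,0,0,0,0,0,0.143],
    [70,0,0,0,0,0,0.143],
    [70,0,0,0,0,0,0.143],
    [70,0,0,0,0,0,0.143],
    [70,0,0,0,0,0,0.143],
    [70,0,0,0,0,0,0.143],
    [70,0,0,0,0,0,0.141],
    [70,0,0,0,0,0,0],
  ],
)

```text
time_s: 17.1
tool_pos: [0.5915, 0.0407, 0.0435]
tool_rot: [180.0, 0.0, 45.0]
force: [0.5, 0.3, 0.3]
grip_width: 0.07
```

Call:
send_rows(
  plan=[
    [45,0,0,0,0,0,0],
    [45,0,0,0,0,0,0],
    [45,0,0,0,0,0,0],
    [45,0,0,0,0,0,0],
  ],
)

```text
time_s: 17.5
tool_pos: [0.5915, 0.0405, 0.0434]
tool_rot: [-180.0, 0.0, 45.1]
force: [-0.4, -0.3, 0.4]
grip_width: 0.0481
```

Run:
```python
from h import *
o=env.get_obs(); print(o['time_s'],o['tool_pos'],o['tool_rot'],o['force'],o['grip_width'])
c=env.get_calibration('wrist'); a=env.read_camera('wrist')
print(proj(c,[o['tool_pos'][0],o['tool_pos'][1],.076]),np.array(c['extrinsics'])[:3,3])
save('r2',a[180:420,160:480])
```

```text
17.5 [0.59146148 0.04051333 0.04339152] [-1.79997727e+02  2.70748689e-03  4.50639336e+01] [-0.35850891 -0.28126745  0.41164125] 0.04806345183764155
[[319.38588157 338.38555541]] [0.6493302  0.0976887  0.20576354]
```

View pics/r2.png

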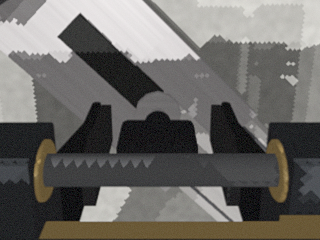

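Call:
send_rows(
  plan=[
    [38,0,0,0,0,0,0],
    [34,0,0,0,0,0,0],
    [30,0,0,0,0,0,0],
    [30,0,0,0,0,0,0],
    [30,0,0,0,0,0,0],
    [30,0,0,0,0,0,0],
  ],
  grip_force=20,
)

```text
time_s: 18.15
tool_pos: [0.5914, 0.0406, 0.0434]
tool_rot: [180.0, 0.0, 45.0]
force: [-0.8, -0.3, -0.2]
grip_width: 0.0337
```

Call:
send_rows(
  plan=[
    [30,0,0,-0.6,0,0,0],
    [30,0,0,0,0,0,0],
    [30,0,0,0,0,0,0],
  ],
  grip_force=35,
)

```text
time_s: 18.45
tool_pos: [0.5913, 0.0405, 0.0439]
tool_rot: [-180.0, 0.0, 45.0]
force: [0.3, -0.2, -1.3]
grip_width: 0.0335
```

Call:
send_rows(
  plan=[
    [30,0.35,-0.35,0,0,0,0],
    [30,0.35,-0.35,0,0,0,0],
    [30,0,0,0,0,0,0],
    [30,0,0,0,0,0,0],
  ],
)

```text
time_s: 18.85
tool_pos: [0.5914, 0.0412, 0.0439]
tool_rot: [180.0, 0.0, 45.0]
force: [0.7, -1.0, -0.9]
grip_width: 0.0334
```

Call:
send_rows(
  plan=[
    [30,0,0,0,0,0,-0.1],
    [30,0,0,0,0,0,-0.1],
    [30,0,0,0,0,0,0],
    [30,0,0,0,0,0,0],
  ],
)

```text
time_s: 19.25
tool_pos: [0.5917, 0.0413, 0.0441]
tool_rot: [180.0, -0.0, 56.3]
force: [0.8, -1.4, -0.7]
grip_width: 0.0336
```

Call:
send_rows(
  plan=[
    [30,0,0,0,0,0,-0.1],
    [30,0,0,0,0,0,-0.1],
    [30,0,0,0,0,0,-0.1],
    [30,0,0,0,0,0,0],
    [30,0,0,0,0,0,0],
  ],
)

```text
time_s: 19.75
tool_pos: [0.5915, 0.0415, 0.0441]
tool_rot: [180.0, 0.0, 73.5]
force: [0.8, -1.9, -1.2]
grip_width: 0.0335
```

Call:
send_rows(
  plan=[
    [30,0,0,0,0,0,-0.1],
    [30,0,0,0,0,0,-0.1],
    [30,0,0,0,0,0,-0.08],
    [30,0,0,0,0,0,0],
    [30,0,0,0,0,0,0],
  ],
)

```text
time_s: 20.25
tool_pos: [0.5914, 0.0417, 0.044]
tool_rot: [-180.0, -0.0, 89.5]
force: [0.1, -0.6, -1.1]
grip_width: 0.0339
```

Run:
```python
from h import *
o=env.get_obs(); print(o['time_s'],o['tool_pos'],o['tool_rot'],o['force'],o['wrist_torque'],o['grip_width'])
```

```text
20.25 [0.5913663  0.04170886 0.04400158] [-1.79989605e+02 -5.00644984e-03  8.95261756e+01] [ 0.12643824 -0.6371638  -1.13088582] [-0.15987959 -0.14567229 -0.03240524] 0.03390453580091045
```

Now crosswise, so I press up to about 4.5 N (tool x is +y).

Call:
send_rows(
  plan=[
    [30,0.4,0,0,0,0,0],
    [30,0.2,0,0,0,0,0],
    [30,0,0,0,0,0,0],
    [30,0,0,0,0,0,0],
  ],
)

```text
time_s: 20.65
tool_pos: [0.5914, 0.0419, 0.044]
tool_rot: [-180.0, 0.0, 89.7]
force: [-0.6, -1.8, -0.7]
grip_width: 0.0336
```

Run:
```python
from h import *
o=env.get_obs(); print(o['time_s'],o['tool_pos'],o['tool_rot'],o['force'],o['wrist_torque'],o['grip_width'])
```

```text
20.65 [0.59140948 0.04188138 0.04400973] [-1.79992359e+02  3.12106478e-02  8.96833631e+01] [-0.55621427 -1.79868358 -0.73941838] [-0.46118694 -0.07895091  0.00906343] 0.03362612034753214
```

Call:
send_rows(
  plan=[
    [30,0.4,0,0,0,0,0],
    [30,0.1,0,0,0,0,0],
    [30,0,0,0,0,0,0],
    [30,0,0,0,0,0,0],
    [30,0,0,0,0,0,0],
  ],
)

```text
time_s: 21.15
tool_pos: [0.5914, 0.0422, 0.044]
tool_rot: [-180.0, 0.0, 89.7]
force: [0.4, -3.9, -0.3]
grip_width: 0.0338
```

Run:
```python
from h import *
o=env.get_obs(); print(o['time_s'],o['tool_pos'],o['tool_rot'],o['force'],o['wrist_torque'],o['grip_width'])
```

```text
21.15 [0.5914274  0.04217505 0.04401831] [-1.79990266e+02  3.95755084e-02  8.96946666e+01] [ 0.37126865 -3.88369408 -0.27985214] [-0.93785024 -0.04403692  0.06003424] 0.033755061225853644
```

Call:
send_rows(
  plan=[
    [30,0.15,0,0,0,0,0],
    [30,0,0,0,0,0,0],
    [30,0,0,0,0,0,0],
    [30,0,0,0,0,0,0],
    [30,0,0,0,0,0,0],
  ],
)

```text
time_s: 21.65
tool_pos: [0.5914, 0.0424, 0.044]
tool_rot: [-180.0, 0.0, 89.7]
force: [-1.1, -4.7, 0.1]
grip_width: 0.0338
```

Call:
send_rows(
  plan=[
    [30,-0.4,0,0.3,0,0,0],
    [30,-0.4,0,0.3,0,0,0],
    [30,-0.2,0,0,0,0,0],
    [30,0,0,0,0,0,0],
    [30,0,0,0,0,0,0],
  ],
)

```text
time_s: 22.15
tool_pos: [0.5916, 0.0422, 0.0435]
tool_rot: [180.0, -0.0, 89.7]
force: [-0.1, -4.2, 0.2]
grip_width: 0.0334
```

Call:
send_rows(
  plan=[
    [30,-0.3,0,0.2,0,0,0],
    [30,-0.2,0,0,0,0,0],
    [30,0,0,0,0,0,0],
    [30,0,0,0,0,0,0],
  ],
)

```text
time_s: 22.55
tool_pos: [0.5916, 0.0419, 0.0434]
tool_rot: [180.0, -0.0, 89.7]
force: [-0.3, -2.3, 1.9]
grip_width: 0.0337
```

Call:
send_rows(
  plan=[
    [30,-0.3,0,0,0,0,0],
    [30,0,0,0,0,0,0],
    [30,0,0,0,0,0,0],
  ],
)

```text
time_s: 22.85
tool_pos: [0.5916, 0.0417, 0.0434]
tool_rot: [180.0, -0.0, 89.7]
force: [0.3, -0.3, 3.1]
grip_width: 0.0334
```

Call:
send_rows(
  plan=[
    [38,0,0,0,0,0,0],
    [45,0,0,0,0,0,0],
    [60,0,0,0,0,0,0],
    [60,0,0,0,0,0,0],
    [60,0,0,0,0,0,0],
    [60,0,0,0,0,0,0],
  ],
)

```text
time_s: 23.45
tool_pos: [0.5914, 0.041, 0.0432]
tool_rot: [-180.0, 0.0, 89.7]
force: [-0.4, 0.1, 0.1]
grip_width: 0.0594
```

Run:
```python
from h import *
o=env.get_obs(); print(o['time_s'],o['tool_pos'],o['tool_rot'],o['force'],o['grip_width'])
c=env.get_calibration('wrist'); a=env.read_camera('wrist'); b=env.read_camera('scene')
b=cv2.resize(b[207:307,324:444],(360,300),interpolation=cv2.INTER_CUBIC)
save('r3',np.hstack([a[100:400,120:520],b]))
```

```text
23.45 [0.59142487 0.04104711 0.04315703] [-1.79994576e+02  6.51554809e-05  8.97117835e+01] [-0.38595396  0.09319867  0.13656107] 0.05940263403198617
```

View pics/r3.png

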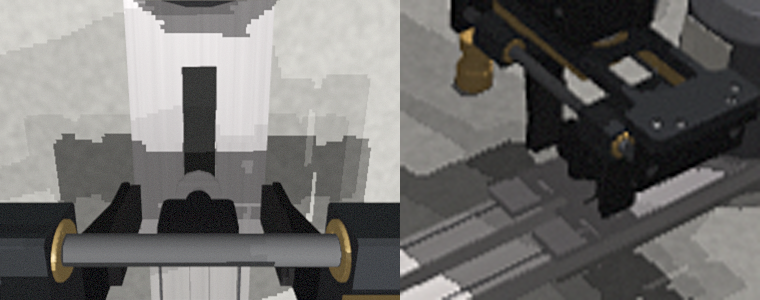

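The wing stands crosswise in front of the buffer, clear of both fingers. I lift straight up.

Call:
send_rows(
  plan=[
    [60,0,0,-8,0,0,0],
    [60,0,0,-20,0,0,0],
    [60,0,0,-30,0,0,0],
    [60,0,0,-40,0,0,0],
    [60,0,0,-40,0,0,0],
    [60,-40,0,0,0,0,0],
    [60,-40,0,0,0,0,0],
    [60,-20,0,0,0,0,0],
    [60,0,0,0,0,0,0],
    [60,0,0,0,0,0,0],
    [60,0,0,0,0,0,0],
  ],
)

```text
time_s: 24.65
tool_pos: [0.591, -0.0567, 0.1816]
tool_rot: [180.0, -0.1, 89.9]
force: [-0.7, 0.5, 0.8]
grip_width: 0.0596
```

Run:
```python
from h import *
o=env.get_obs(); print(o['time_s'],o['tool_pos'],o['force'])
c=env.get_calibration('wrist'); a=env.read_camera('wrist'); 
p=proj(c,[[.591,.041,.076],[.591,.041,.063]]); print(p)
for r in env.regions_of('wrist','stud_wing'): print(r['confidence'],r['rect'])
b=env.read_camera('scene'); s=env.get_calibration('scene'); print(proj(s,[.591,.041,.063]))
u,v=np.clip(p[0].astype(int),100,500)
b=cv2.resize(b[207:307,324:444],(360,300),interpolation=cv2.INTER_CUBIC)
save('r4',np.hstack([cv2.resize(a[max(v-75,0):max(v-75,0)+150,u-100:u+100],(400,300)),b]))
```

```text
24.65 [ 0.5910443  -0.05673719  0.18157556] [-0.6583984   0.45077573  0.84985572]
[[319.5265761  105.0263231 ]
 [319.56987219 106.23003305]]
0.83 [127.6, 246.7, 166.2, 286.2]
0.57 [295.4, 91.7, 341.9, 122.9]
0.52 [148.7, 296.0, 213.2, 336.8]
[[384.02811393 256.43772068]]
```

View pics/r4.png

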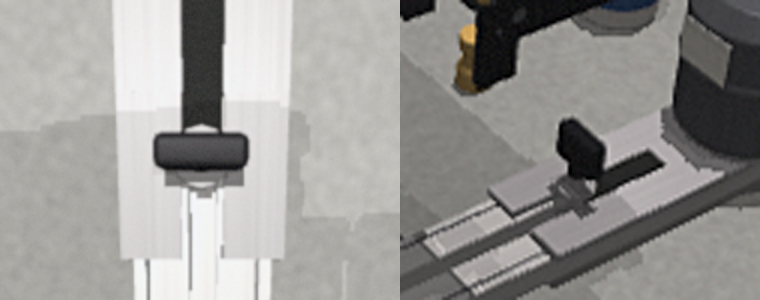

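```bash
python3 -c "
from h import *
print(env.sign_off()); o=env.get_obs(); print(o['time_s'],o['force'])"
```

```text
the job is handed in; nothing more can be done
None
the job is handed in; nothing more can be done
```

The stud now stands upright and let go in the foot's notch, crosswise to the slot and right up at the buffer. I handed the job in at about 24.7 s on the robot's clock; no verdict was reported.

- **Getting there:** I took the large stud from the stand and lowered its head lengthwise into the open slot with no noticeable contact force. I slid it along until it met the buffer at tool y ≈ 0.041 m and held it there at about 4.5 N.
- **The turn:** A full quarter turn in one grip would have swung the gripper body into the compressor pot. I turned the stud 45°, let go, took it again by the wing's ends and turned the other 45°. During this swap the push on the buffer dropped to about zero, so it was not pressed the whole time. I then pressed again to 4.7 N while crosswise, eased off to 0.3 N, let go and backed away.
- **Forces:** The pushes I read on the buffer stayed below about 6 N. The highest downward force on the rail was about 5 N. These are readings at the end of each move, not continuous peaks.
- **Last checks:** The final wrist and scene pictures show the wing crosswise and the stud upright on the slot's middle line, touching nothing. I judged uprightness and the head's depth only from those pictures and from the tool height at release.
- **Not re-measured:** I kept clear of the fitting, bottle and spanner but did not measure their positions again at the end.
- **Disagreement:** The top camera and wrist camera placed the slot's middle line about 2 mm apart. I used the wrist camera's value, and the head went in cleanly.

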